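# Load the burn-out tray with casting moulds in reverse order

## Task

Move the four casting moulds from the wooden bench tray to the steel furnace tray in reverse order: the mould nearest the bench tray's handle goes to the place farthest from the furnace tray's handle, and so on, so that the mould farthest from the bench tray's handle ends nearest the furnace tray's handle. Stand each one upright in the middle of its white ceramic disc; keep the moulds upright on the way and set them down gently, without dropping them.

Things in the scene. Friction and masses are not known exactly. Their poses are not given: they have to be found in the camera images.
- mould_small: A casting mould: a plain upright steel cylinder filled with plaster, the smallest of the four, 34 mm across and 44 mm high, about 0.12 kg. A small flush brown dot marks the middle of its white top. Origin: centre of its underside, z up. Yaw is arbitrary.
- mould_large: A casting mould: a plain upright steel cylinder filled with plaster, the largest, 58 mm across and 58 mm high, about 0.4 kg. Brown dot in the middle of its white top. Origin: centre of its underside, z up. Yaw is arbitrary.
- mould_oblong: A casting mould: a rectangular steel flask filled with plaster, 42 mm along its x, 56 mm along its y, 46 mm high, about 0.3 kg. Its y axis lies nearly along the row at the start (within 0.2 rad). Brown dot in the middle of its white top. Origin: centre of its underside, z up.
- mould_stepped: A casting mould of bare white plaster without a steel ring: a round foot 58 mm across and 14 mm high, and above it a round body 38 mm across up to the top at 58 mm, about 0.2 kg; grip the body, above the foot. Origin: centre of its underside, z up. Yaw is arbitrary.
- bench_tray: Fixed wooden tray holding the moulds at the start, in any order: a board 76 (x) x 320 (y) x 10 mm, low dark wire handle 36 mm beyond its +y end only. Four places in a row at y = +120, +40, -40 and -120 mm, x = 0, within 4 mm, on discs with tops 13 mm above the table. Origin: centre of its underside. Small unlisted things stand past the trays' -y ends (to 85 mm high) and beside it.
- furnace_tray: Fixed steel tray, empty at the start: a plate 76 (x) x 320 (y) x 10 mm, low dark wire handle 36 mm beyond its +y end only. Four places in a row at y = +120, +40, -40 and -120 mm, x = 0; each is a white ceramic disc 64 mm across, its top 13 mm above the table. Origin: centre of its underside, on the table. One tray lies nearer the robot, one farther (varies), rows over 115 mm apart.
- disc_small: A fixed white ceramic disc, 64 mm across and 3 mm thick, lying on the bench tray. It is the disc on which the small mould stands at the start, so it marks where that mould came from. It never moves. Origin: centre of its underside, 10 mm above the table; its yaw means nothing.
- disc_large: A fixed white ceramic disc, 64 mm across and 3 mm thick, lying on the bench tray. It is the disc on which the large mould stands at the start, so it marks where that mould came from. It never moves. Origin: centre of its underside, 10 mm above the table; its yaw means nothing.
- disc_oblong: A fixed white ceramic disc, 64 mm across and 3 mm thick, lying on the bench tray. It is the disc on which the oblong mould stands at the start, so it marks where that mould came from. It never moves. Origin: centre of its underside, 10 mm above the table; its yaw means nothing.
- disc_stepped: A fixed white ceramic disc, 64 mm across and 3 mm thick, lying on the bench tray. It is the disc on which the stepped mould stands at the start, so it marks where that mould came from. It never moves. Origin: centre of its underside, 10 mm above the table; its yaw means nothing.

How it is judged:
At the end, for the whole second after the job is handed in: Every mould stands upright (within 0.1 rad) and at rest on the furnace tray, centred within 14 mm along and across the row on the disc that mirrors its start: from y = +120, +40, -40, -120 mm on the bench tray to y = -120, -40, +40, +120 mm on the furnace tray (((y of disc_small in the frame of bench_tray between 0.09 and 0.15 m and y of mould_small in the frame of furnace_tray between -0.134 and -0.106 m) or (y of disc_small in the frame of bench_tray between 0.01 and 0.07 m and y of mould_small in the frame of furnace_tray between -0.054 and -0.026 m) or (y of disc_small in the frame of bench_tray between -0.07 and -0.01 m and y of mould_small in the frame of furnace_tray between 0.026 and 0.054 m) or (y of disc_small in the frame of bench_tray between -0.15 and -0.09 m and y of mould_small in the frame of furnace_tray between 0.106 and 0.134 m)) and x of mould_small in the frame of furnace_tray between -0.014 and 0.014 m and z of mould_small in the frame of furnace_tray between 0.008 and 0.018 m and angle between each of mould_small, mould_large, mould_oblong, mould_stepped's own z axis and vertical below 0.1 rad and linear speed of each of mould_small, mould_large, mould_oblong, mould_stepped below 0.02 m/s and angular speed of each of mould_small, mould_large, mould_oblong, mould_stepped below 0.2 rad/s and ((y of disc_large in the frame of bench_tray between 0.09 and 0.15 m and y of mould_large in the frame of furnace_tray between -0.134 and -0.106 m) or (y of disc_large in the frame of bench_tray between 0.01 and 0.07 m and y of mould_large in the frame of furnace_tray between -0.054 and -0.026 m) or (y of disc_large in the frame of bench_tray between -0.07 and -0.01 m and y of mould_large in the frame of furnace_tray between 0.026 and 0.054 m) or (y of disc_large in the frame of bench_tray between -0.15 and -0.09 m and y of mould_large in the frame of furnace_tray between 0.106 and 0.134 m)) and x of mould_large in the frame of furnace_tray between -0.014 and 0.014 m and z of mould_large in the frame of furnace_tray between 0.008 and 0.018 m and ((y of disc_oblong in the frame of bench_tray between 0.09 and 0.15 m and y of mould_oblong in the frame of furnace_tray between -0.134 and -0.106 m) or (y of disc_oblong in the frame of bench_tray between 0.01 and 0.07 m and y of mould_oblong in the frame of furnace_tray between -0.054 and -0.026 m) or (y of disc_oblong in the frame of bench_tray between -0.07 and -0.01 m and y of mould_oblong in the frame of furnace_tray between 0.026 and 0.054 m) or (y of disc_oblong in the frame of bench_tray between -0.15 and -0.09 m and y of mould_oblong in the frame of furnace_tray between 0.106 and 0.134 m)) and x of mould_oblong in the frame of furnace_tray between -0.014 and 0.014 m and z of mould_oblong in the frame of furnace_tray between 0.008 and 0.018 m and ((y of disc_stepped in the frame of bench_tray between 0.09 and 0.15 m and y of mould_stepped in the frame of furnace_tray between -0.134 and -0.106 m) or (y of disc_stepped in the frame of bench_tray between 0.01 and 0.07 m and y of mould_stepped in the frame of furnace_tray between -0.054 and -0.026 m) or (y of disc_stepped in the frame of bench_tray between -0.07 and -0.01 m and y of mould_stepped in the frame of furnace_tray between 0.026 and 0.054 m) or (y of disc_stepped in the frame of bench_tray between -0.15 and -0.09 m and y of mould_stepped in the frame of furnace_tray between 0.106 and 0.134 m)) and x of mould_stepped in the frame of furnace_tray between -0.014 and 0.014 m and z of mould_stepped in the frame of furnace_tray between 0.008 and 0.018 m); the robot touches nothing.
It fails at once if a mould is tipped over (more than 40 degrees) (angle between any of mould_small, mould_large, mould_oblong, mould_stepped's own z axis and vertical above 0.7 rad).
It fails at once if a mould is dropped (meets the tray or table faster than 0.6 m/s, a fall of about 20 mm) ((height (world z) of mould_small below 0.03 m and linear speed of mould_small above 0.6 m/s) or (height (world z) of mould_large below 0.03 m and linear speed of mould_large above 0.6 m/s) or (height (world z) of mould_oblong below 0.03 m and linear speed of mould_oblong above 0.6 m/s) or (height (world z) of mould_stepped below 0.03 m and linear speed of mould_stepped above 0.6 m/s)).
It also fails if it takes over 102 s, if anything falls off the work surface, if the arm or the gripper's body presses on something with over 40 N, if the wrist force passes 120 N, or if a joint passes its speed limit or range.

## Robot

A 7-joint arm with a two-finger parallel gripper is mounted at the origin on the work surface. World frame = base frame: x ahead of the robot, y to its left, z up, the work surface at z = 0. Lengths are in m, angles in rad, forces in N, time in s.
With the tool pointing down it reaches from about 0.4 to 0.85 m from the base axis. Payload 10.4 kg.
Tool frame: the origin (TCP) lies at the very end of the fingers, on their centre line; the grasp point (between the pads) lies 19 mm behind it; x points along the fingers, z is the direction in which the jaws open and shut, and the axes are right-handed (so a half turn about x gives the same grasp; the last joint's range is limited). The gripper opens to 85 mm and grips with 20 to 120 N. Pads are 22 mm wide; open, the fingers measure 114 mm over their backs; the gripper's body (76 mm by 85 mm) begins 54 mm behind the grasp point. The pads swing forward as they close: fully open they stand 13 mm farther back than shut.
Start: joints at [-1.13, 0.332, -0.065, 1.46, 0.022, 1.35, -0.088], TCP at [0.28, 0.559, 0.231] pointing down, gripper open.
Joint ranges: [-2.6, 2.6], [-0.5, 2.12], [-1.47, 1.34], [0.16, 2.42], [-1.27, 4.41], [0.06, 2.06], [-2.6, 2.6]. Speed limits (rad/s): [2.22, 2.22, 2.79, 2.79, 3.14, 3.14, 3.14].

## Interface

Orientations are given as a unit quaternion [x, y, z, w].
In Python, from workcell import telemetry, viewer, manip, spot_in, mark_of gives the robot as it stands. The module is installed in compiled form; this text tells all that it offers.
- The arm moves only by the shell command python3 -m crank 'ROWS' [FORCE]. ROWS is JSON, a list of rows, each a list of 3 entries, a list of its own where there are three numbers: the closure, from 0 (fully open) to 1 (shut), then the shift along the world's x, y, z in cm, then the turn, a rotation vector about the world's x, y, z in rad. A call has 1 to 12 rows; each row shifts and turns the commanded pose from where the row before left it; what a row does not reach is not made up. A row lasts 1/12 s, in which the tool goes at most 41.7 mm and 7.16 degrees, less where a joint would pass 70% of its speed; a pose out of reach is approached as far as the arm can. A call with a gripper value outside its range is refused whole. The fingers move at their own pace and stop on an object; FORCE is the grip in N (left out, the last holds). Time passes only in rows, so rows that do not move let the fingers close. It gives the time, the measured TCP pose, the force and the opening at its end, in the units of the state.
- telemetry.get_obs(): the state, without advancing time (a new reading comes with each control period).
- viewer.camera(name): name is "scene" or "top" or "wrist"; returns a dict with "frame" (384x512x3 uint8, red, green, blue), "intrinsics" (3x3 intrinsics, pixels), "k1" (the pictures are not rectified: a ray, as slopes to the right and down, at radius r is drawn at 1 + k1 r^2 times it, then the intrinsics apply), "cam_to_world" (4x4, takes a point from camera to world coordinates). Camera axes: x right, y up, looking along -z (the intrinsics and any distortion apply to the point x, -y, -z); pixel columns grow to the right and rows downward; lengths in m; the calibration is good to about 2 mm. A picture is of the moment at which its call begins. There is no depth.
- manip.hand_in(): hands the job in, once; it reports no verdict.
Trained networks look in a picture, given as the dict that the camera call returned (one of the last four; its "shot" number tells which), for a name from the list of things; names that differ only in an ending like _2 or _b are one class to them, and where a whole thing is asked for, a point or a joint stands for the part that bears it (a point fixed in the world has none). Each returns a list of dicts, best first, with "conf" (0 to 1); they miss things now and then, are a little off and sometimes report something else, mostly with a low value. They report only what shows in the picture. A call takes as long as a camera call.
- spot_in(thing, picture): "location" ([x, y, z] in m, in the coordinates of the camera as it stood for that picture, good to about 4 mm: the middle of the surface that is visible of it).
- mark_of(thing, picture): "location" ([x, y, z] in m, in the coordinates of the camera as it stood for that picture, good to about 4 mm: a listed point, or the origin of a listed thing).
The state is a dict: "clock": time; "joint_pos": joint angles; "joint_velocities": joint speeds; "tau": joint torques, N m; "position": TCP position; "ee_rot": TCP orientation; "ft_force": force on the tool from outside, world axes, zero at the start; "torque": the same for the moment, N m; "grip_width": opening from 0.0 (shut) to 1.0 (fully open).
Only numpy, scipy, OpenCV 4.12 (cv2) and the standard library are available. Lean on these libraries where they do the work, as an engineer would, in place of code of your own. Each camera call takes 0.05 s, during which the arm holds its last target. There are 200 camera calls.

## Working session

There is one attempt and no reset: what is moved stays moved. The work goes in short steps, Python scripts to look and compute and a shell command to move; the robot and the scene stay as the last step left them, time stands still between calls to the robot, and variables do not carry over. Pictures are saved under pics/ and viewed, about 12 in all and at most 16, crops included, and the job is handed in when it is done.

```bash
mkdir -p pics
cat > h.py <<'E'
from workcell import telemetry, viewer, manip, spot_in, mark_of
import numpy as np, cv2
from scipy.spatial.transform import Rotation as R
def w(p,l): return (p["cam_to_world"]@np.r_[l,1])[:3]
def pix(p,P):
    c=np.linalg.inv(p["cam_to_world"])@np.r_[P,1]; s=np.array([c[0],-c[1]])/-c[2]
    s=s*(1+p["k1"]*(s@s)); K=p["intrinsics"]; return np.array([K[0,0]*s[0]+K[0,2],K[1,1]*s[1]+K[1,2]])
def ray(p,u,z):
    K=p["intrinsics"]; d=(np.array(u,float)-K[:2,2])/[K[0,0],K[1,1]]; s=d.copy()
    for _ in range(20): s=d/(1+p["k1"]*(s@s))
    T=p["cam_to_world"]; v=T[:3,:3]@np.array([s[0],-s[1],-1]); o=T[:3,3]
    return o+v*(z-o[2])/v[2]
def save(p,n,s=1): cv2.imwrite(n,cv2.resize(p["frame"][:,:,::-1],None,fx=s,fy=s))
E
python3 - <<'E'
from h import *
o=telemetry.get_obs(); print({k:np.round(v,3) for k,v in o.items()})
for c in ["top","scene"]:
    p=viewer.camera(c); save(p,f"pics/{c}0.png",1.5)
    print(c,p["cam_to_world"].round(3).tolist(),p["k1"])
    for t in "mould_small mould_large mould_oblong mould_stepped bench_tray furnace_tray".split():
        for r in mark_of(t,p)[:2]: print(t,round(r["conf"],2),w(p,r["location"]).round(3),pix(p,w(p,r["location"])).round())
E
```

```text
{'clock': np.float64(0.0), 'joint_pos': array([-1.13 ,  0.333, -0.065,  1.461,  0.022,  1.35 , -0.089]), 'joint_velocities': array([-0.   , -0.001, -0.   ,  0.001,  0.   , -0.001,  0.001]), 'tau': array([ 0.0000e+00, -6.2545e+01,  4.9000e-02, -3.9161e+01,  1.6000e-02,
        1.0000e-02, -0.0000e+00]), 'position': array([0.279, 0.559, 0.231]), 'ee_rot': array([-0.372,  0.602,  0.371,  0.601]), 'ft_force': array([-0.012,  0.049,  0.498]), 'torque': array([-0.059, -0.003,  0.039]), 'grip_width': np.float64(1.004)}
top [[0.009, 0.984, -0.178, 0.445], [-1.0, 0.004, -0.03, -0.039], [-0.029, 0.178, 0.984, 0.742], [0.0, 0.0, 0.0, 1.0]] 0.04924219997995371
mould_small 0.93 [ 0.483 -0.01   0.015] [251. 247.]
mould_small 0.53 [0.483 0.065 0.012] [207. 247.]
mould_large 0.79 [0.485 0.067 0.016] [205. 246.]
mould_oblong 0.78 [ 0.486 -0.089  0.013] [298. 246.]
mould_stepped 0.83 [ 0.477 -0.173  0.011] [349. 252.]
bench_tray 0.68 [ 0.485 -0.055 -0.   ] [278. 247.]
furnace_tray 0.65 [ 0.65  -0.078 -0.001] [291. 153.]
scene [[0.865, -0.405, 0.298, 0.775], [0.502, 0.683, -0.53, -0.378], [0.011, 0.607, 0.794, 0.629], [0.0, 0.0, 0.0, 1.0]] -0.1000754084195217
mould_small 0.77 [ 0.483 -0.004  0.015] [214. 187.]
mould_large 0.7 [0.49  0.068 0.012] [236. 166.]
mould_oblong 0.9 [ 0.482 -0.088  0.015] [189. 218.]
mould_oblong 0.68 [ 0.483 -0.049 -0.004] [202. 209.]
mould_stepped 0.91 [ 0.474 -0.17   0.013] [159. 249.]
bench_tray 0.66 [ 0.485 -0.048  0.   ] [203. 208.]
furnace_tray 0.66 [0.49  0.074 0.016] [238. 163.]
furnace_tray 0.58 [ 0.65  -0.075  0.   ] [271. 257.]
```

View pics/top0.png

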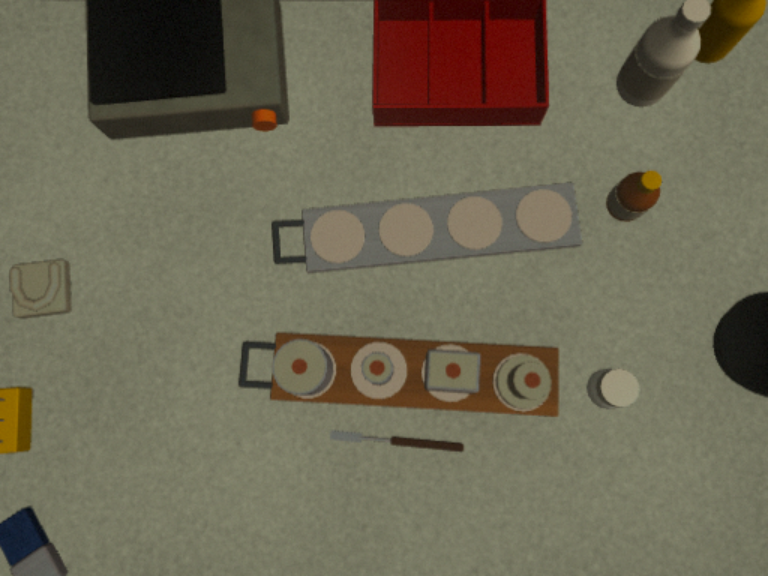

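View pics/scene0.png

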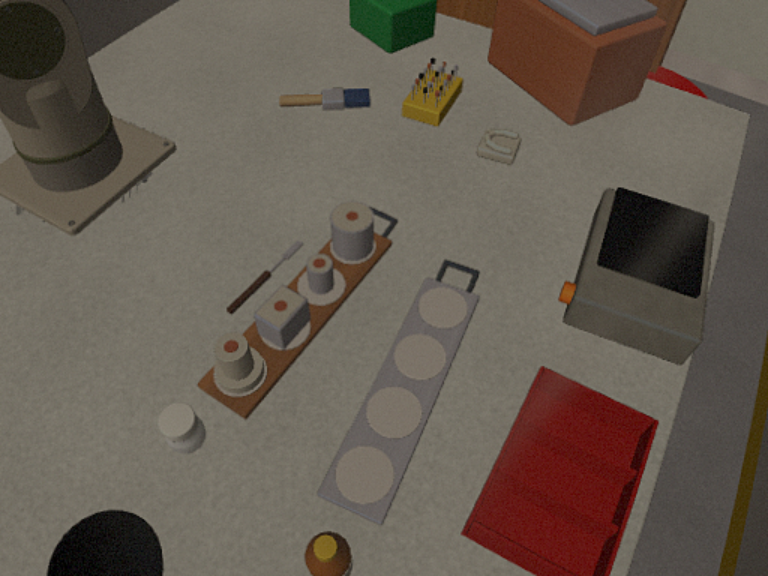

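The pictures show both handles on the left (+y). From the handle, the bench order is large, small, oblong, stepped (viewed dots at 299,367; 377,367; 453,370; 532,380). The furnace discs are empty, at (338,237) to (544,215). Next I'll measure these precisely.

Run:
```python
from h import *
p=viewer.camera("top"); f=p["frame"].astype(int)
hsv=cv2.cvtColor(p["frame"],cv2.COLOR_RGB2HSV)
def blob(mask,u,r):
    m=np.zeros(mask.shape,np.uint8); u=np.array(u,float)/1.5; x,y=u.round().astype(int)
    m[y-r:y+r+1,x-r:x+r+1]=mask[y-r:y+r+1,x-r:x+r+1]; n,l,s,c=cv2.connectedComponentsWithStats(m); k=1+s[1:,4].argmax(); return c[k],s[k,4]
brown=((f[:,:,0]-f[:,:,2])>45).astype(np.uint8)
M={}
for n,u,h in [("large",(299,367),.058),("small",(377,367),.044),("oblong",(453,370),.046),("stepped",(532,380),.058)]:
    c,a=blob(brown,u,9); M[n]=ray(p,c,.013+h); print(n,c.round(1),a,M[n].round(4))
disc=((f[:,:,0]-f[:,:,2])>12).astype(np.uint8)
D=[]
for u in [(338,237),(406,229),(475,222),(544,215)]:
    c,a=blob(disc,u,24); D.append(ray(p,c,.013)); print(c.round(1),a,D[-1].round(4))
D=np.array(D); print(np.linalg.norm(np.diff(D[:,:2],axis=0),axis=1), (D[0]-D[3])[:2]/.24)
B=M["large"]-M["stepped"]; print("bench len",np.linalg.norm(B[:2]))
t=lambda v:np.arctan2(-v[0],v[1])
print("bench yaw",t(B),"furn yaw",t(D[0]-D[3]))
o=telemetry.get_obs(); A=R.from_quat(o["ee_rot"]).as_matrix(); print(A.round(3), o["position"])
# oblong top edges
c=M["oblong"]
x0,y0=(np.array((453,370))/1.5).astype(int); cr=p["frame"][y0-55:y0+40,170:390]
cv2.imwrite("pics/crop.png",cv2.resize(cr[:,:,::-1],None,fx=3.6,fy=3.6,interpolation=2))
for zr in [("bench yaw",t(B))]:
    z=A[:,2]; cur=np.arctan2(z[1],z[0]); d=(t(B)-cur+np.pi/2)%np.pi-np.pi/2; print("turn to bench",d)
```

```text
large [199.1 243.9] 91 [0.4845 0.0688 0.071 ]
small [250.8 244.7] 85 [ 0.4847 -0.0109  0.057 ]
oblong [301.5 246.6] 86 [ 0.4822 -0.0905  0.059 ]
stepped [354.4 252.9] 93 [ 0.4728 -0.1698  0.071 ]
[224.7 157.2] 1061 [0.6386 0.0382 0.013 ]
[270.3 152.6] 1062 [ 0.647  -0.0413  0.013 ]
[316.3 148.1] 1084 [ 0.6551 -0.1212  0.013 ]
[362.3 143.5] 1092 [ 0.6633 -0.2006  0.013 ]
[0.07999034 0.08034204 0.07973843] [-0.10305176  0.99497132]
bench len 0.23895683699146392
bench yaw -0.04901821236012828 furn yaw 0.10320461165218314
[[ 0.    -0.894  0.447]
 [ 0.     0.447  0.894]
 [-1.     0.     0.   ]] [0.27958274 0.55902878 0.2313582 ]
turn to bench -1.1560714226089046
```

View pics/crop.png

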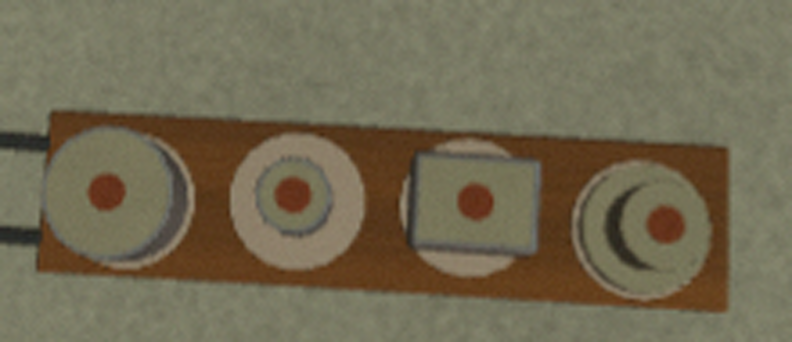

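The crop confirms the oblong is aligned with the bench row (edges parallel to the tray). The spacings come out at 80 mm, as they should. I'm moving above the large mould now.

```bash
python3 -m crank '[[0,[1.6,-3.7,0],[0,0,-0.096]],[0,[1.6,-3.7,0],[0,0,-0.096]],[0,[1.6,-3.7,0],[0,0,-0.096]],[0,[1.6,-3.7,0],[0,0,-0.096]],[0,[1.6,-3.7,0],[0,0,-0.096]],[0,[1.6,-3.7,0],[0,0,-0.096]],[0,[1.6,-3.7,0],[0,0,-0.096]],[0,[1.6,-3.7,0],[0,0,-0.096]],[0,[1.6,-3.7,0],[0,0,-0.096]],[0,[1.6,-3.7,0],[0,0,-0.096]],[0,[1.6,-3.7,0],[0,0,-0.096]],[0,[1.6,-3.7,0],[0,0,-0.096]]]' 60
cat >> h.py <<'E'
def go(xy,yaw,z):
    o=telemetry.get_obs(); A=R.from_quat(o["ee_rot"]); zz=A.as_matrix()[:,2]
    # target: x down, z at yaw (nearest half turn)
    cur=np.arctan2(zz[1],zz[0]); y=cur+(yaw-cur+np.pi/2)%np.pi-np.pi/2
    Z=np.array([np.cos(y),np.sin(y),0]); X=np.array([0,0,-1]); T=np.c_[X,np.cross(Z,X),Z]
    print("t",round(float(o["clock"]),2),"shift cm",((np.r_[xy,z]-o["position"])*100).round(2),"turn",(R.from_matrix(T)*A.inv()).as_rotvec().round(3),"at",o["position"].round(4),"grip",round(float(o["grip_width"]),3),"F",o["ft_force"].round(1),"q7",round(o["joint_pos"][6],2))
E
python3 -c "
from h import *
go((.4845,.0688),-.049,.20)"
```

```text
clock: 1.75
position: [0.472, 0.113, 0.2317]
ee_rot: [0.018, 0.707, -0.017, 0.707]
ft_force: [0.7, 0.3, -0.3]
grip_width: 0.999
t 1.75 shift cm [ 1.25 -4.42 -3.17] turn [-0.001  0.001  0.001] at [0.472  0.113  0.2317] grip 0.999 F [ 0.7  0.3 -0.3] q7 -0.37
```

```bash
python3 -m crank '[[0,[0.6,-2.2,-1.5],[0,0,0]],[0,[0.6,-2.2,-1.5],[0,0,0]],[0,[0,0,0],[0,0,0]],[0,[0,0,0],[0,0,0]]]'
python3 - <<'E'
from h import *
go((.4845,.0688),-.049,.032)
p=viewer.camera("wrist"); save(p,"pics/w1.png",1.5)
print("expected",pix(p,np.array([.4845,.0688,.071]))*1.5)
f=p["frame"].astype(int); m=((f[:,:,0]-f[:,:,2])>45).astype(np.uint8)
n,l,s,c=cv2.connectedComponentsWithStats(m)
for i in range(1,n):
    if s[i,4]>60: print(s[i],c[i].round(1),ray(p,c[i],.071).round(4))
E
```

```text
clock: 2.08
position: [0.4834, 0.0699, 0.2009]
ee_rot: [0.017, 0.707, -0.017, 0.707]
ft_force: [0.1, 0.4, -0.6]
grip_width: 1.002
t 2.08 shift cm [  0.11  -0.11 -16.89] turn [ 0.    -0.001 -0.001] at [0.4834 0.0699 0.2009] grip 1.002 F [ 0.1  0.4 -0.6] q7 -0.27
expected [381.64670499 272.99893725]
[ 225  134   63  190 2864] [253.1 216.3] [0.4815 0.0325 0.071 ]
[247 174  15  14 172] [254.2 180.4] [0.4843 0.0705 0.071 ]
[480 210  11  40  69] [484.7 228.2] [0.7231 0.0076 0.071 ]
[252 241  13  12 123] [257.7 246.3] [ 0.4847 -0.0019  0.071 ]
[497 255  15  76 440] [506.  297.7] [ 0.7642 -0.0805  0.071 ]
[276 291   7  33 143] [279.1 308. ] [ 0.506  -0.0813  0.071 ]
[253 303  12  10 101] [258.4 307.5] [ 0.4824 -0.0795  0.071 ]
```

View pics/w1.png

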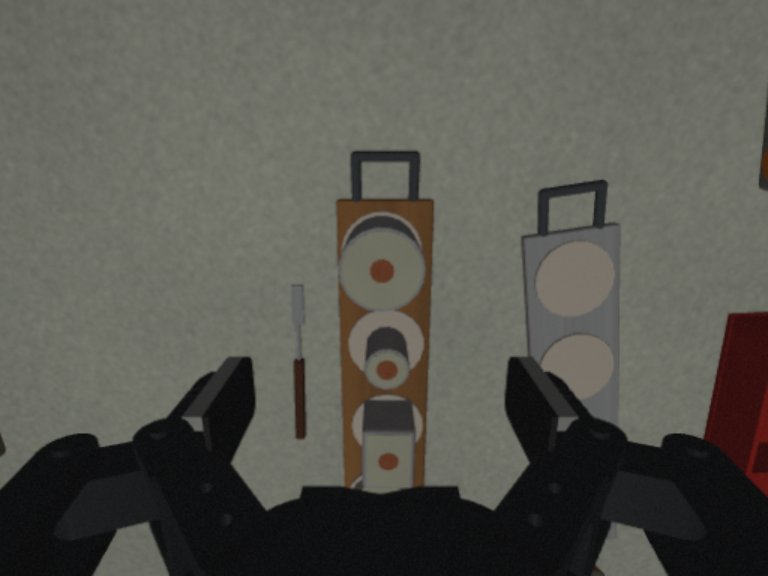

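The wrist view agrees within 2 mm (large's dot at viewed 381,271). Descending and gripping.

```bash
python3 -m crank '[[0,[0.1,0,-3.2],[0,0,0]],[0,[0,0,-3.2],[0,0,0]],[0,[0,0,-3.2],[0,0,0]],[0,[0,0,-3.2],[0,0,0]],[0,[0,0,-2.6],[0,0,0]],[0,[0,0,-1.8],[0,0,0]],[0,[0,0,0],[0,0,0]]]'
python3 -m crank '[[1,[0,0,0],[0,0,0]],[1,[0,0,0],[0,0,0]],[1,[0,0,0],[0,0,0]],[1,[0,0,0],[0,0,0]],[1,[0,0,0],[0,0,0]],[1,[0,0,0],[0,0,0]],[1,[0,0,0],[0,0,0]],[1,[0,0,0],[0,0,0]]]' 50
```

```text
clock: 2.72
position: [0.4824, 0.0722, 0.0266]
ee_rot: [0.015, 0.709, -0.015, 0.705]
ft_force: [-1.3, -0.1, -0.2]
grip_width: 0.999
clock: 3.38
position: [0.4858, 0.0719, 0.0313]
ee_rot: [0.016, 0.706, -0.015, 0.708]
ft_force: [-0.6, 2.0, 6.9]
grip_width: 0.668
```

```bash
python3 -m crank '[[1,[0,0,0.5],[0,0,0]],[1,[0,0,1],[0,0,0]],[1,[0,0,1.5],[0,0,0]],[1,[0,0,2],[0,0,0]],[1,[0,0,2],[0,0,0]],[1,[0,0,1],[0,0,0]],[1,[0,0,0],[0,0,0]],[1,[0,0,0],[0,0,0]]]'
python3 -c "
from h import *
go((.6633,-.1985),.103,.11)"
```

```text
clock: 4.05
position: [0.4847, 0.0712, 0.1096]
ee_rot: [0.016, 0.707, -0.016, 0.707]
ft_force: [-0.2, -0.0, -3.9]
grip_width: 0.667
t 4.05 shift cm [ 17.86 -26.97   0.04] turn [-0.001  0.001  0.148] at [0.4847 0.0712 0.1096] grip 0.667 F [-0.2 -0.  -3.9] q7 -0.22
```

```bash
python3 -m crank '[[1,[0.89,-1.35,0],[0,0,0.007]],[1,[1.79,-2.7,0],[0,0,0.015]],[1,[1.79,-2.7,0],[0,0,0.015]],[1,[1.79,-2.7,0],[0,0,0.015]],[1,[1.79,-2.7,0],[0,0,0.015]],[1,[1.79,-2.7,0],[0,0,0.015]],[1,[1.79,-2.7,0],[0,0,0.015]],[1,[1.79,-2.7,0],[0,0,0.015]],[1,[1.79,-2.7,0],[0,0,0.015]],[1,[1.79,-2.7,0],[0,0,0.015]],[1,[0.89,-1.35,0],[0,0,0.007]],[1,[0,0,0],[0,0,0]]]'
python3 -m crank '[[1,[0,0,0],[0,0,0]],[1,[0,0,0],[0,0,0]]]'
python3 - <<'E'
from h import *
go((.6633,-.1985),.103,.0313)
for c in ["top","wrist"]:
    p=viewer.camera(c)
    for r in mark_of("mould_large",p)[:1]: print(c,r["conf"],w(p,r["location"]).round(4))
    if c=="top":
        x,y=pix(p,[.663,-.2,.15]).astype(int); cv2.imwrite("pics/t2.png",cv2.resize(p["frame"][y-50:y+70,x-100:x+80,::-1],None,fx=4,fy=4))
    else: save(p,"pics/w2.png",1.5)
E
```

```text
clock: 5.05
position: [0.663, -0.2038, 0.1068]
ee_rot: [-0.036, 0.707, 0.034, 0.705]
ft_force: [-0.3, -0.6, -3.9]
grip_width: 0.669
clock: 5.22
position: [0.6627, -0.198, 0.1077]
ee_rot: [-0.036, 0.707, 0.037, 0.705]
ft_force: [0.5, 0.0, -3.3]
grip_width: 0.666
t 5.22 shift cm [ 0.06 -0.05 -7.64] turn [-0.001 -0.002 -0.001] at [ 0.6627 -0.198   0.1077] grip 0.666 F [ 0.5  0.  -3.3] q7 0.52
wrist 0.64 [ 0.6657 -0.1983  0.0859]
```

View pics/w2.png

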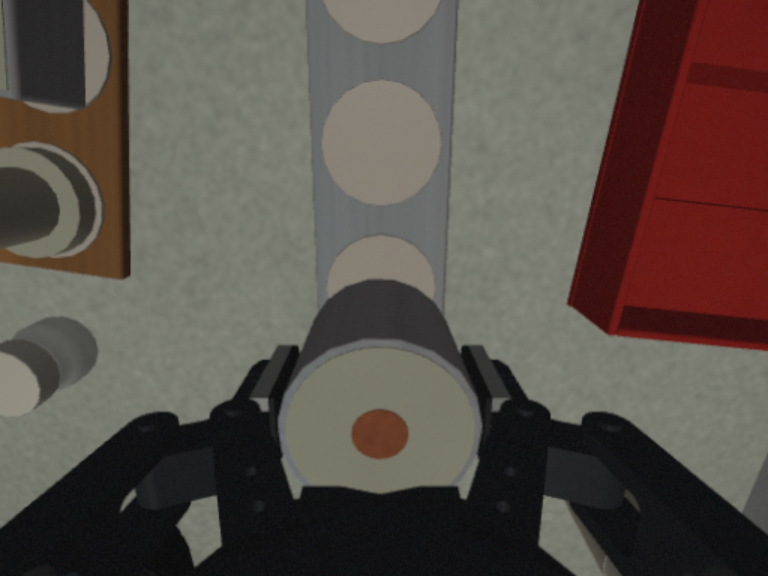

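The wrist view shows the large mould upright in the jaws (dot at 380,434) over the last furnace disc. Lowering it.

```bash
python3 -m crank '[[1,[0,0,-1],[0,0,0]],[1,[0,0,-2],[0,0,0]],[1,[0,0,-2],[0,0,0]],[1,[0,0,-1],[0,0,0]],[1,[0,0,-0.6],[0,0,0]],[1,[0,0,-0.4],[0,0,0]],[1,[0,0,-0.3],[0,0,0]],[1,[0,0,0],[0,0,0]],[1,[0,0,0],[0,0,0]]]'
python3 -c "
from h import *
go((.6633,-.1985),.103,.0313)"
```

```text
clock: 6.17
position: [0.6639, -0.1992, 0.0371]
ee_rot: [-0.037, 0.706, 0.037, 0.707]
ft_force: [1.0, -0.2, -3.2]
grip_width: 0.668
t 6.17 shift cm [-0.06  0.07 -0.58] turn [ 0.     0.001 -0.001] at [ 0.6639 -0.1992  0.0371] grip 0.668 F [ 1.  -0.2 -3.2] q7 0.54
```

```bash
python3 -m crank '[[1,[0,0,-0.2],[0,0,0]],[1,[0,0,-0.2],[0,0,0]],[1,[0,0,-0.2],[0,0,0]],[1,[0,0,0],[0,0,0]],[1,[0,0,0],[0,0,0]]]'
```

```text
clock: 6.58
position: [0.6638, -0.1991, 0.0314]
ee_rot: [-0.037, 0.706, 0.037, 0.707]
ft_force: [-2.9, 1.4, 5.8]
grip_width: 0.665
```

```bash
python3 -m crank '[[0.2,[0,0,0],[0,0,0]],[0.1,[0,0,0],[0,0,0]],[0,[0,0,0],[0,0,0]],[0,[0,0,0],[0,0,0]],[0,[0,0,0],[0,0,0]],[0,[0,0,1],[0,0,0]],[0,[0,0,3],[0,0,0]],[0,[0,0,4],[0,0,0]],[0,[0,0,4],[0,0,0]],[0,[0,0,2],[0,0,0]],[0,[0,0,0],[0,0,0]]]'
python3 -c "
from h import *
p=viewer.camera('top')
r=mark_of('mould_large',p)[0]; print(r['conf'],w(p,r['location']).round(4))
go((.4843,-.0106),-.049,.13)"
```

```text
clock: 7.5
position: [0.6659, -0.2003, 0.1777]
ee_rot: [-0.038, 0.703, 0.036, 0.709]
ft_force: [1.6, -0.0, 0.9]
grip_width: 0.999Traceback (most recent call last):
  File "<string>", line 4, in <module>
    r=mark_of('mould_large',p)[0]; print(r['conf'],w(p,r['location']).round(4))
      ~~~~~~~~~~~~~~~~~~~~~~~~^^^
IndexError: list index out of range
```

```bash
python3 -m crank '[[0,[-1.1,1,0],[0,0,-0.015]],[0,[-1.9,2,0],[0,0,-0.015]],[0,[-1.9,2,0],[0,0,-0.015]],[0,[-1.9,2,0],[0,0,-0.015]],[0,[-1.9,2,0],[0,0,-0.015]],[0,[-1.9,2,0],[0,0,-0.015]],[0,[-1.9,2,0],[0,0,-0.015]],[0,[-1.9,2,0],[0,0,-0.015]],[0,[-1.9,2,0],[0,0,-0.015]],[0,[-1.8,1.9,0],[0,0,-0.015]],[0,[0,0,0],[0,0,0]],[0,[0,0,0],[0,0,0]]]'
cat >> h.py <<'E'
def dots(p,z):
    f=p["frame"].astype(int); m=((f[:,:,0]-f[:,:,2])>45).astype(np.uint8)
    n,l,s,c=cv2.connectedComponentsWithStats(m)
    for i in range(1,n):
        if 40<s[i,4]<2500 and .6<s[i,2]/s[i,3]<1.6: print("dot",c[i].round(),s[i,4],ray(p,c[i],z).round(4))
E
python3 - <<'E'
from h import *
p=viewer.camera('top')
for r in mark_of('mould_large',p)[:2]: print(r['conf'],w(p,r['location']).round(4))
dots(p,.071)
p=viewer.camera('wrist'); print("wrist"); dots(p,.057)
go((.4847,-.0109),-.049,.033)
E
```

```text
clock: 8.6
position: [0.4814, -0.0088, 0.1697]
ee_rot: [0.015, 0.707, -0.015, 0.707]
ft_force: [0.5, -0.3, 0.1]
grip_width: 0.999
0.97 [ 0.663  -0.2059  0.0176]
dot [485.  18.] 1198 [ 0.8585 -0.3921  0.071 ]
dot [176.  80.] 234 [0.7557 0.1162 0.071 ]
dot [431. 127.] 397 [ 0.673  -0.2959  0.071 ]
dot [372. 132.] 88 [ 0.6642 -0.2031  0.071 ]
dot [355. 253.] 103 [ 0.4728 -0.1701  0.071 ]
dot [269. 293.] 86 [ 0.411  -0.0397  0.071 ]
dot [272. 332.] 139 [ 0.3563 -0.0447  0.071 ]
wrist
dot [255. 184.] 199 [ 0.4845 -0.0092  0.057 ]
dot [256. 261.] 150 [ 0.4823 -0.09    0.057 ]
t 8.75 shift cm [ 2.10e-01 -1.00e-02 -1.37e+01] turn [ 0.001 -0.    -0.002] at [ 0.4826 -0.0108  0.17  ] grip 1.006 F [-0.2 -0.3 -0.7] q7 -0.09
```

```bash
python3 -m crank '[[0,[0.2,0.05,-3.2],[0,0,0]],[0,[0,0,-3.2],[0,0,0]],[0,[0,0,-3],[0,0,0]],[0,[0,0,-2.6],[0,0,0]],[0,[0,0,-1.6],[0,0,0]],[0,[0,0,-0.8],[0,0,0]],[0,[0,0,0],[0,0,0]],[0,[0,0,0],[0,0,0]]]'
python3 -m crank '[[1,[0,0,0],[0,0,0]],[1,[0,0,0],[0,0,0]],[1,[0,0,0],[0,0,0]],[1,[0,0,0],[0,0,0]],[1,[0,0,0],[0,0,0]],[1,[0,0,0],[0,0,0]],[1,[0,0,0],[0,0,0]],[1,[0,0,0],[0,0,0]],[1,[0,0,0],[0,0,0]],[1,[0,0,0],[0,0,0]]]' 40
```

```text
clock: 9.42
position: [0.4849, -0.0101, 0.0266]
ee_rot: [0.016, 0.707, -0.017, 0.707]
ft_force: [-0.1, -0.0, 1.0]
grip_width: 0.997
clock: 10.25
position: [0.4849, -0.0093, 0.0271]
ee_rot: [0.016, 0.707, -0.016, 0.707]
ft_force: [-1.6, -0.4, 6.6]
grip_width: 0.391
```

```bash
python3 -m crank '[[1,[0,0,0.5],[0,0,0]],[1,[0,0,1],[0,0,0]],[1,[0,0,1.5],[0,0,0]],[1,[0,0,2],[0,0,0]],[1,[0,0,2],[0,0,0]],[1,[0,0,1],[0,0,0]],[1,[0,0,0],[0,0,0]],[1,[0,0,0],[0,0,0]]]'
python3 -c "
from h import *
go((.6551,-.1212),.103,.11)"
```

```text
clock: 10.92
position: [0.4846, -0.0093, 0.1065]
ee_rot: [0.016, 0.707, -0.016, 0.707]
ft_force: [-0.3, 1.2, -0.7]
grip_width: 0.383
t 10.92 shift cm [ 17.05 -11.19   0.35] turn [-0.001  0.001  0.149] at [ 0.4846 -0.0093  0.1065] grip 0.383 F [-0.3  1.2 -0.7] q7 -0.05
```

```bash
python3 -m crank '[[1,[0.85,-0.55,0],[0,0,0.015]],[1,[2.13,-1.4,0],[0,0,0.019]],[1,[2.13,-1.4,0],[0,0,0.019]],[1,[2.13,-1.4,0],[0,0,0.019]],[1,[2.13,-1.4,0],[0,0,0.019]],[1,[2.13,-1.4,0],[0,0,0.019]],[1,[2.13,-1.4,0],[0,0,0.019]],[1,[2.13,-1.4,0],[0,0,0.019]],[1,[1.3,-0.84,0],[0,0,0]],[1,[0,0,0],[0,0,0]],[1,[0,0,0],[0,0,0]],[1,[0,0,0],[0,0,0]]]'
python3 - <<'E'
from h import *
go((.6551,-.1212),.103,.0271)
p=viewer.camera('wrist'); dots(p,.136); save(p,"pics/w3.png",1.2)
E
```

```text
clock: 11.92
position: [0.6541, -0.121, 0.1049]
ee_rot: [-0.036, 0.707, 0.036, 0.705]
ft_force: [-0.3, 0.0, -1.2]
grip_width: 0.386
t 11.92 shift cm [ 0.1  -0.02 -7.78] turn [-0.    -0.002  0.001] at [ 0.6541 -0.121   0.1049] grip 0.386 F [-0.3  0.  -1.2] q7 0.4
dot [253. 273.] 835 [ 0.6538 -0.1199  0.136 ]
dot [255. 319.] 282 [ 0.6575 -0.1447  0.136 ]
```

View pics/w3.png

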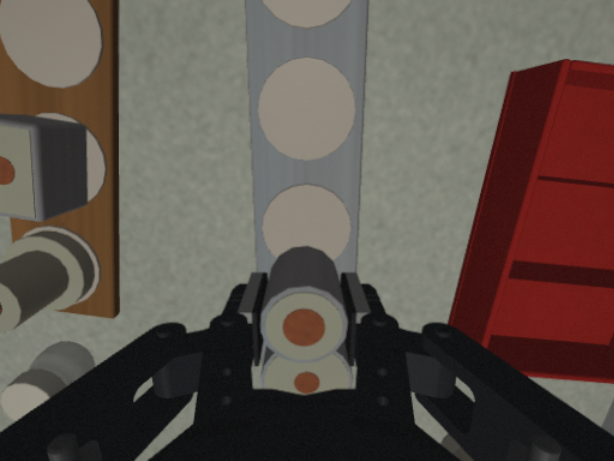

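The small mould is upright in the jaws (dot at 304,327), and the large one stands on its disc behind it (306,382). Lowering.

```bash
python3 -m crank '[[1,[0.1,0,-1],[0,0,0]],[1,[0,0,-2],[0,0,0]],[1,[0,0,-2],[0,0,0]],[1,[0,0,-1],[0,0,0]],[1,[0,0,-0.6],[0,0,0]],[1,[0,0,-0.4],[0,0,0]],[1,[0,0,-0.2],[0,0,0]],[1,[0,0,-0.2],[0,0,0]],[1,[0,0,-0.2],[0,0,0]],[1,[0,0,0],[0,0,0]],[1,[0,0,0],[0,0,0]]]'
```

```text
clock: 12.88
position: [0.6563, -0.1214, 0.0307]
ee_rot: [-0.036, 0.706, 0.036, 0.706]
ft_force: [-0.6, 0.5, -0.7]
grip_width: 0.386
```

```bash
python3 -m crank '[[1,[0,0,-0.15],[0,0,0]],[1,[0,0,-0.15],[0,0,0]],[1,[0,0,-0.15],[0,0,0]],[1,[0,0,0],[0,0,0]],[1,[0,0,0],[0,0,0]]]'
```

```text
clock: 13.3
position: [0.6563, -0.1214, 0.0272]
ee_rot: [-0.036, 0.706, 0.036, 0.706]
ft_force: [-5.9, 0.8, 10.2]
grip_width: 0.391
```

```bash
python3 -m crank '[[0.4,[0,0,0],[0,0,0]],[0.3,[0,0,0],[0,0,0]],[0,[0,0,0],[0,0,0]],[0,[0,0,0],[0,0,0]],[0,[0,0,0],[0,0,0]],[0,[0,0,0],[0,0,0]],[0,[0,0,1],[0,0,0]],[0,[0,0,3],[0,0,0]],[0,[0,0,4],[0,0,0]],[0,[0,0,4],[0,0,0]],[0,[0,0,2],[0,0,0]],[0,[0,0,0],[0,0,0]]]'
python3 -m crank '[[0,[-0.9,0.2,0],[0,0,-0.015]],[0,[-2.2,0.4,0],[0,0,-0.019]],[0,[-2.2,0.4,0],[0,0,-0.019]],[0,[-2.2,0.4,0],[0,0,-0.019]],[0,[-2.2,0.4,0],[0,0,-0.019]],[0,[-2.2,0.4,0],[0,0,-0.019]],[0,[-2.2,0.4,0],[0,0,-0.019]],[0,[-2.2,0.4,0],[0,0,-0.019]],[0,[-1.1,0.15,0],[0,0,-0.004]],[0,[0,0,0],[0,0,0]],[0,[0,0,0],[0,0,0]]]'
python3 - <<'E'
from h import *
p=viewer.camera('top')
print("small dot"); dots(p,.057)
p=viewer.camera('wrist'); print("wrist"); dots(p,.059)
go((.4822,-.0902),-.055,.027)
E
```

```text
clock: 14.3
position: [0.6587, -0.1224, 0.173]
ee_rot: [-0.036, 0.703, 0.035, 0.71]
ft_force: [-0.3, -0.6, 1.1]
grip_width: 1.0
clock: 15.22
position: [0.4823, -0.0898, 0.1665]
ee_rot: [0.018, 0.706, -0.017, 0.707]
ft_force: [0.8, 0.8, 1.0]
grip_width: 1.002
small dot
dot [486.  18.] 1104 [ 0.8671 -0.4011  0.057 ]
dot [176.  80.] 228 [0.7621 0.1195 0.057 ]
dot [432. 117.] 87 [ 0.6943 -0.3042  0.057 ]
wrist
dot [252. 186.] 209 [ 0.4822 -0.0887  0.059 ]
dot [438. 210.] 185 [ 0.6551 -0.1205  0.059 ]
dot [247. 270.] 173 [ 0.4722 -0.1757  0.059 ]
dot [442. 289.] 96 [ 0.6717 -0.208   0.059 ]
dot [425. 358.] 118 [ 0.6662 -0.2981  0.059 ]
t 15.32 shift cm [ -0.07  -0.02 -13.92] turn [ 0.     0.001 -0.005] at [ 0.4829 -0.09    0.1662] grip 1.003 F [ 0.6 -0.6 -0.1] q7 0.08
```

The small mould stands at (0.655, -0.1205), on target. Next is the oblong.

```bash
python3 -m crank '[[0,[-0.05,0.05,-3.2],[0,0,-0.003]],[0,[0,0,-3.2],[0,0,0]],[0,[0,0,-3],[0,0,0]],[0,[0,0,-2.4],[0,0,0]],[0,[0,0,-1.4],[0,0,0]],[0,[0,0,-0.7],[0,0,0]],[0,[0,0,0],[0,0,0]],[0,[0,0,0],[0,0,0]]]'
python3 -m crank '[[1,[0,0,0],[0,0,0]],[1,[0,0,0],[0,0,0]],[1,[0,0,0],[0,0,0]],[1,[0,0,0],[0,0,0]],[1,[0,0,0],[0,0,0]],[1,[0,0,0],[0,0,0]],[1,[0,0,0],[0,0,0]],[1,[0,0,0],[0,0,0]],[1,[0,0,0],[0,0,0]],[1,[0,0,0],[0,0,0]]]' 50
python3 -m crank '[[1,[0,0,0.5],[0,0,0]],[1,[0,0,1],[0,0,0]],[1,[0,0,1.5],[0,0,0]],[1,[0,0,2],[0,0,0]],[1,[0,0,2],[0,0,0]],[1,[0,0,1],[0,0,0]],[1,[0,0,0],[0,0,0]],[1,[0,0,0],[0,0,0]]]'
python3 -c "
from h import *
go((.647,-.0413),.103,.11)"
```

```text
clock: 15.98
position: [0.4822, -0.0897, 0.0272]
ee_rot: [0.019, 0.707, -0.019, 0.707]
ft_force: [0.2, 0.1, -0.4]
grip_width: 0.998
clock: 16.82
position: [0.4823, -0.0894, 0.0277]
ee_rot: [0.019, 0.706, -0.019, 0.707]
ft_force: [-2.3, 0.9, 6.7]
grip_width: 0.478
clock: 17.48
position: [0.4816, -0.0892, 0.1069]
ee_rot: [0.019, 0.707, -0.018, 0.707]
ft_force: [-0.5, 0.3, -4.1]
grip_width: 0.482
t 17.48 shift cm [16.54  4.79  0.31] turn [-0.001  0.001  0.156] at [ 0.4816 -0.0892  0.1069] grip 0.482 F [-0.5  0.3 -4.1] q7 0.12
```

```bash
python3 -m crank '[[1,[0.84,0.24,0],[0,0,0.015]],[1,[2.1,0.6,0],[0,0,0.02]],[1,[2.1,0.6,0],[0,0,0.02]],[1,[2.1,0.6,0],[0,0,0.02]],[1,[2.1,0.6,0],[0,0,0.02]],[1,[2.1,0.6,0],[0,0,0.02]],[1,[2.1,0.6,0],[0,0,0.02]],[1,[2.1,0.6,0],[0,0,0.02]],[1,[1,0.35,0],[0,0,0]],[1,[0,0,0],[0,0,0]],[1,[0,0,0],[0,0,0]],[1,[0,0,0],[0,0,0]]]'
python3 - <<'E'
from h import *
go((.647,-.0413),.103,.0277)
p=viewer.camera('wrist'); dots(p,.138)
E
```

```text
clock: 18.48
position: [0.646, -0.042, 0.1056]
ee_rot: [-0.036, 0.707, 0.036, 0.705]
ft_force: [-0.1, -0.6, -3.2]
grip_width: 0.482
t 18.48 shift cm [ 0.1   0.07 -7.79] turn [ 0.    -0.002  0.001] at [ 0.646  -0.042   0.1056] grip 0.482 F [-0.1 -0.6 -3.2] q7 0.26
dot [253. 273.] 851 [ 0.6457 -0.0405  0.138 ]
dot [399. 328.] 72 [ 0.7176 -0.0627  0.138 ]
dot [ 13. 342.] 115 [ 0.5339 -0.0913  0.138 ]
dot [388. 376.] 140 [ 0.7194 -0.0927  0.138 ]
```

```bash
python3 -m crank '[[1,[0.1,0,-1],[0,0,0]],[1,[0,0,-2],[0,0,0]],[1,[0,0,-2],[0,0,0]],[1,[0,0,-1],[0,0,0]],[1,[0,0,-0.6],[0,0,0]],[1,[0,0,-0.4],[0,0,0]],[1,[0,0,-0.2],[0,0,0]],[1,[0,0,-0.2],[0,0,0]],[1,[0,0,-0.15],[0,0,0]],[1,[0,0,-0.1],[0,0,0]],[1,[0,0,0],[0,0,0]],[1,[0,0,0],[0,0,0]]]'
```

```text
clock: 19.53
position: [0.6481, -0.0415, 0.0306]
ee_rot: [-0.036, 0.706, 0.036, 0.706]
ft_force: [0.1, -0.7, -3.3]
grip_width: 0.481
```

```bash
python3 -m crank '[[1,[0,0,-0.15],[0,0,0]],[1,[0,0,-0.1],[0,0,0]],[1,[0,0,-0.1],[0,0,0]],[1,[0,0,0],[0,0,0]],[1,[0,0,0],[0,0,0]]]'
```

```text
clock: 19.95
position: [0.6481, -0.0415, 0.0278]
ee_rot: [-0.036, 0.706, 0.036, 0.706]
ft_force: [-5.2, 0.8, 5.9]
grip_width: 0.487
```

```bash
python3 -m crank '[[0.3,[0,0,0],[0,0,0]],[0.2,[0,0,0],[0,0,0]],[0,[0,0,0],[0,0,0]],[0,[0,0,0],[0,0,0]],[0,[0,0,0],[0,0,0]],[0,[0,0,0],[0,0,0]],[0,[0,0,1],[0,0,0]],[0,[0,0,3],[0,0,0]],[0,[0,0,4],[0,0,0]],[0,[0,0,4],[0,0,0]],[0,[0,0,2],[0,0,0]],[0,[0,0,0],[0,0,0]]]'
python3 -m crank '[[0,[-0.9,-0.6,0],[0,0,-0.015]],[0,[-2.2,-1.6,0],[0,0,-0.019]],[0,[-2.2,-1.6,0],[0,0,-0.019]],[0,[-2.2,-1.6,0],[0,0,-0.019]],[0,[-2.2,-1.6,0],[0,0,-0.019]],[0,[-2.2,-1.6,0],[0,0,-0.019]],[0,[-2.2,-1.6,0],[0,0,-0.019]],[0,[-2.2,-1.6,0],[0,0,-0.019]],[0,[-1.2,-1,0],[0,0,-0.004]],[0,[0,0,0],[0,0,0]],[0,[0,0,0],[0,0,0]]]'
python3 - <<'E'
from h import *
p=viewer.camera('top'); dots(p,.059)
p=viewer.camera('wrist'); print("wrist"); dots(p,.071)
go((.4728,-.170),-.05,.038); save(p,"pics/w4.png",1.2)
E
```

```text
clock: 20.95
position: [0.6507, -0.0421, 0.1738]
ee_rot: [-0.036, 0.703, 0.036, 0.71]
ft_force: [-0.6, -0.7, 0.6]
grip_width: 0.999
clock: 21.87
position: [0.4732, -0.1696, 0.1673]
ee_rot: [0.018, 0.706, -0.018, 0.707]
ft_force: [-0.3, 0.1, 0.2]
grip_width: 1.003
dot [486.  18.] 1155 [ 0.866  -0.3992  0.059 ]
dot [176.  80.] 230 [0.7612 0.119  0.059 ]
dot [431. 127.] 378 [ 0.6778 -0.3004  0.059 ]
dot [372. 132.] 88 [ 0.6681 -0.206   0.059 ]
dot [320. 140.] 80 [ 0.6558 -0.123   0.059 ]
dot [272. 144.] 82 [ 0.6485 -0.0431  0.059 ]
dot [355. 253.] 102 [ 0.4734 -0.1725  0.059 ]
wrist
dot [467.  20.] 331 [ 0.64   -0.0431  0.071 ]
dot [460. 124.] 247 [ 0.6466 -0.1197  0.071 ]
dot [252. 190.] 228 [ 0.4728 -0.1677  0.071 ]
dot [465. 215.] 203 [ 0.6644 -0.2006  0.071 ]
dot [439. 292.] 59 [ 0.6517 -0.2814  0.071 ]
t 21.97 shift cm [ -0.11  -0.15 -12.9 ] turn [-0.     0.001 -0.002] at [ 0.4739 -0.1685  0.167 ] grip 1.003 F [ 0.1  0.3 -0.1] q7 0.27
```

View pics/w4.png

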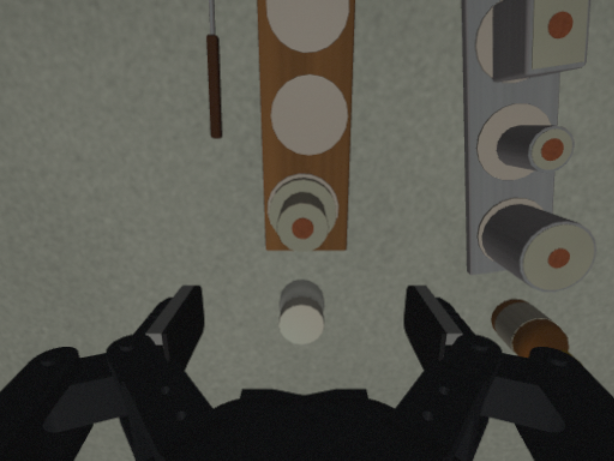

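Three moulds stand on their discs (dots at 560,25; 552,149; 559,257). The stepped mould's dot is at 302,228. Gripping its body above the foot.

```bash
python3 -m crank '[[0,[-0.1,-0.1,-3.2],[0,0,0]],[0,[0,0,-3.2],[0,0,0]],[0,[0,0,-3],[0,0,0]],[0,[0,0,-2],[0,0,0]],[0,[0,0,-1.1],[0,0,0]],[0,[0,0,-0.6],[0,0,0]],[0,[0,0,0],[0,0,0]],[0,[0,0,0],[0,0,0]]]'
python3 -m crank '[[1,[0,0,0],[0,0,0]],[1,[0,0,0],[0,0,0]],[1,[0,0,0],[0,0,0]],[1,[0,0,0],[0,0,0]],[1,[0,0,0],[0,0,0]],[1,[0,0,0],[0,0,0]],[1,[0,0,0],[0,0,0]],[1,[0,0,0],[0,0,0]],[1,[0,0,0],[0,0,0]],[1,[0,0,0],[0,0,0]]]' 40
python3 -m crank '[[1,[0,0,0.5],[0,0,0]],[1,[0,0,1],[0,0,0]],[1,[0,0,1.5],[0,0,0]],[1,[0,0,2],[0,0,0]],[1,[0,0,2],[0,0,0]],[1,[0,0,1],[0,0,0]],[1,[0,0,0],[0,0,0]],[1,[0,0,0],[0,0,0]]]'
python3 -c "
from h import *
go((.6386,.0382),.103,.11)"
```

```text
clock: 22.63
position: [0.4728, -0.1705, 0.0366]
ee_rot: [0.017, 0.707, -0.018, 0.707]
ft_force: [0.5, 0.0, 0.1]
grip_width: 1.003
clock: 23.47
position: [0.4724, -0.1705, 0.0366]
ee_rot: [0.018, 0.707, -0.018, 0.707]
ft_force: [-1.3, 0.5, 6.8]
grip_width: 0.435
clock: 24.13
position: [0.4721, -0.1704, 0.116]
ee_rot: [0.018, 0.707, -0.017, 0.707]
ft_force: [0.4, 0.4, -2.4]
grip_width: 0.433
t 24.13 shift cm [16.65 20.86 -0.6 ] turn [-0.     0.001  0.153] at [ 0.4721 -0.1704  0.116 ] grip 0.433 F [ 0.4  0.4 -2.4] q7 0.31
```

```bash
python3 -m crank '[[1,[0.85,1.05,0],[0,0,0.013]],[1,[1.66,2.08,0],[0,0,0.015]],[1,[1.66,2.08,0],[0,0,0.015]],[1,[1.66,2.08,0],[0,0,0.015]],[1,[1.66,2.08,0],[0,0,0.015]],[1,[1.66,2.08,0],[0,0,0.015]],[1,[1.66,2.08,0],[0,0,0.015]],[1,[1.66,2.08,0],[0,0,0.015]],[1,[1.66,2.08,0],[0,0,0.015]],[1,[1.66,2.08,0],[0,0,0.015]],[1,[0.86,1.05,0],[0,0,0.005]],[1,[0,0,0],[0,0,0]]]'
python3 -m crank '[[1,[0,0,0],[0,0,0]],[1,[0,0,0],[0,0,0]]]'
python3 - <<'E'
from h import *
go((.6386,.0382),.103,.0366)
p=viewer.camera('wrist'); dots(p,.150)
E
```

```text
clock: 25.13
position: [0.6394, 0.0441, 0.1134]
ee_rot: [-0.038, 0.707, 0.04, 0.705]
ft_force: [-0.8, -0.3, -2.4]
grip_width: 0.432
clock: 25.3
position: [0.6378, 0.0377, 0.1146]
ee_rot: [-0.037, 0.707, 0.036, 0.705]
ft_force: [0.2, 0.4, -2.4]
grip_width: 0.433
t 25.3 shift cm [ 0.08  0.05 -7.8 ] turn [ 0.001 -0.002 -0.   ] at [0.6378 0.0377 0.1146] grip 0.433 F [ 0.2  0.4 -2.4] q7 0.13
dot [445. 102.] 1458 [0.6988 0.1186 0.15  ]
dot [253. 273.] 911 [0.6372 0.0411 0.15  ]
dot [114. 325.] 90 [0.5767 0.0075 0.15  ]
dot [385. 376.] 174 [ 0.7079 -0.01    0.15  ]
dot [118. 378.] 53 [ 0.5772 -0.0247  0.15  ]
```

```bash
python3 -m crank '[[1,[0.1,-0.1,-1],[0,0,0]],[1,[0,0,-2],[0,0,0]],[1,[0,0,-2],[0,0,0]],[1,[0,0,-1],[0,0,0]],[1,[0,0,-0.6],[0,0,0]],[1,[0,0,-0.4],[0,0,0]],[1,[0,0,-0.2],[0,0,0]],[1,[0,0,-0.2],[0,0,0]],[1,[0,0,-0.15],[0,0,0]],[1,[0,0,-0.1],[0,0,0]],[1,[0,0,0],[0,0,0]],[1,[0,0,0],[0,0,0]]]'
```

```text
clock: 26.35
position: [0.6397, 0.0367, 0.0396]
ee_rot: [-0.036, 0.706, 0.036, 0.706]
ft_force: [-0.1, 0.1, -1.5]
grip_width: 0.437
```

```bash
python3 -m crank '[[1,[0,0,-0.15],[0,0,0]],[1,[0,0,-0.1],[0,0,0]],[1,[0,0,-0.1],[0,0,0]],[1,[0,0,0],[0,0,0]],[1,[0,0,0],[0,0,0]]]'
```

```text
clock: 26.77
position: [0.6396, 0.0367, 0.0367]
ee_rot: [-0.036, 0.706, 0.037, 0.706]
ft_force: [-4.1, -0.2, 5.9]
grip_width: 0.43
```

Contact. Next I release, retreat upward, then clear the camera view.

```bash
python3 -m crank '[[0.4,[0,0,0],[0,0,0]],[0.25,[0,0,0],[0,0,0]],[0,[0,0,0],[0,0,0]],[0,[0,0,0],[0,0,0]],[0,[0,0,0],[0,0,0]],[0,[0,0,0],[0,0,0]],[0,[0,0,1],[0,0,0]],[0,[0,0,3],[0,0,0]],[0,[0,0,4],[0,0,0]],[0,[0,0,4],[0,0,0]],[0,[0,0,3],[0,0,0]],[0,[0,0,1],[0,0,0]]]'
python3 -m crank '[[0,[-1.5,1,0],[0,0,0]],[0,[-2.5,2,0],[0,0,0]],[0,[-2.5,2,0],[0,0,0]],[0,[-2.5,2,0],[0,0,0]],[0,[-2.5,2,0],[0,0,0]],[0,[-2.5,2,0],[0,0,0]],[0,[-2.5,2,0],[0,0,0]],[0,[-1.5,1,0],[0,0,0]],[0,[0,0,0],[0,0,0]],[0,[0,0,0],[0,0,0]],[0,[0,0,0],[0,0,0]]]'
python3 - <<'E'
from h import *
D={"stepped":(.6386,.0382),"oblong":(.647,-.0413),"small":(.6551,-.1212),"large":(.6633,-.2006)}
for c in ["top","scene"]:
    p=viewer.camera(c); print(c)
    for n,d in D.items():
        for r in mark_of("mould_"+n,p)[:1]:
            P=w(p,r["location"]); print(n,round(r["conf"],2),P.round(4),"err mm",((P[:2]-d)*1000).round(1))
    if c=="top": dots(p,.071); save(p,"pics/end.png",1.5)
E
```

```text
clock: 27.77
position: [0.6416, 0.0364, 0.2025]
ee_rot: [-0.036, 0.703, 0.037, 0.709]
ft_force: [1.3, -0.4, 1.1]
grip_width: 0.999
clock: 28.68
position: [0.4601, 0.176, 0.1961]
ee_rot: [-0.036, 0.706, 0.036, 0.706]
ft_force: [0.4, -0.2, -0.0]
grip_width: 1.001
top
stepped 0.68 [0.6442 0.0361 0.0124] err mm [ 5.6 -2.1]
oblong 0.63 [ 0.6494 -0.0404  0.0086] err mm [2.4 0.9]
small 0.62 [ 0.6586 -0.1204  0.0143] err mm [3.5 0.8]
large 0.78 [ 0.6612 -0.2055  0.0145] err mm [-2.1 -4.9]
dot [490.  16.] 844 [ 0.8613 -0.3993  0.071 ]
dot [176.  80.] 226 [0.7557 0.1163 0.071 ]
dot [432. 126.] 335 [ 0.6739 -0.2976  0.071 ]
dot [372. 133.] 82 [ 0.6641 -0.2031  0.071 ]
dot [321. 140.] 77 [ 0.6523 -0.1218  0.071 ]
dot [272. 144.] 77 [ 0.6449 -0.043   0.071 ]
dot [222. 148.] 77 [0.6393 0.0375 0.071 ]
scene
stepped 0.92 [0.6407 0.0385 0.0112] err mm [2.1 0.3]
oblong 0.86 [ 0.6487 -0.0388  0.0142] err mm [1.7 2.5]
small 0.62 [ 0.6558 -0.1194  0.0144] err mm [0.7 1.8]
large 0.65 [ 0.6679 -0.2028  0.0124] err mm [ 4.6 -2.2]
```

View pics/end.png

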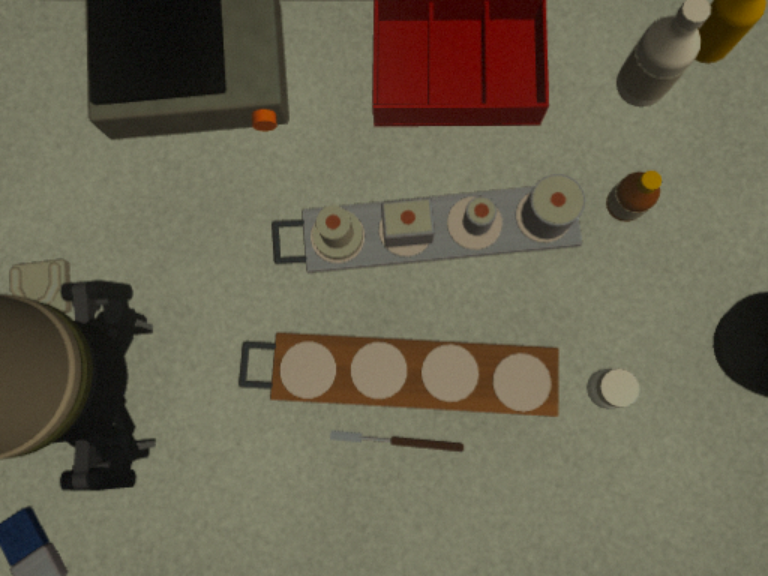

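The final picture shows all four moulds upright on the furnace discs. From the handle they are stepped (333,222), oblong (408,217), small (481,211) and large (558,200). The gripper is clear of everything.

```bash
python3 -c "
from h import *
print(manip.hand_in())"
```

```text
the job is handed in; nothing more can be done
None
```

I moved all four moulds to the furnace tray in reverse order and handed the job in at about 29 s of the 102 s allowed. From the furnace handle they now stand stepped, oblong, small, large. On the bench tray the order was large, small, oblong, stepped.

**Position:** Measured from the brown dots in the top picture, each mould is within about 3 mm of its disc centre. The networks' readings from the top and scene cameras differ from the disc centres by up to about 6 mm. That is roughly their stated accuracy and well inside the 14 mm tolerance.

**Handling:** Each mould was lowered in small steps until the force reading showed contact, then released. The last picture shows all four upright and the gripper clear of them.

**Failed check:** One look at the large mould found nothing, because the arm was probably blocking the camera. Later looks confirmed it was in place.

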